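Clamp a sample box under a ratchet sealing stand

TASK

Pull the stand's rail up by its yellow grip bar, click by click, until the rubber foot hangs higher than the sample box, and let the pawl hold it. Slide the purple-lidded box lengthwise into the bay under the foot, fully home against the back stop, and let go of it; only then squeeze the red release against the bar, lower the rail slowly and gently by hand until the foot rests with its weight on the lid, and let go. Do not let the foot fall or press it onto the box, do not squeeze the release before the box is home, and leave the bottle, mouse and blue tip box in place.

Things in the scene. Friction and masses are not known exactly. Their poses are not given: they have to be found in the camera images.
- stand: Grey stand fixed to the bench, about 110 x 150 mm. Origin on the bench under the rail's axis; x from the bay towards the column, z up, y left of x. A fixed column (top at 150 mm) stands behind the rail at x = 10 to 32 mm, a fixed toothed rack (top at 158 mm) at y = 46 to 62, x = -11 to 11 mm. Its bay is described at box_home.
- box_home (a point): On the bench in the stand's bay: where the box's origin lies when fully home, at x = -75 mm, y = 0 in the stand's frame; its axes are the stand's. The bay is open towards the stand's -x: an aluminium back stop 36 mm high with its face at stand x = -20 mm, and two fences 8 mm high, 68 mm apart inside, from x = -20 to -80 mm, then flaring out to x = -110 mm.
- rail (a joint): Height of the sliding rail (m), growing upward, 0 to 0.082. Pulling up takes 10 to 20 N. The teeth hold it at 0, 0.018, 0.036, 0.054 and 0.072; let go between teeth it falls to the tooth below. With all it carries it weighs 0.66 kg and falls when the pawl is out and nothing holds it. Its arm reaches forward to stand x = -57 mm, its top 74 mm above the bench at rail 0.
- grip_bar (a point): Point in the yellow grip bar on top of the rail where the bar alone is held: mid width, mid height, 45 mm in front of the rail's axis, 186 mm above the bench at rail 0. The bar is 12 mm wide (stand y), 24 mm high, 96 mm long (stand x -64 to 32 mm); under its front half all is free down to the arm. Axes are the stand's.
- release (a point): Centre of the outer face of the red release paddle beside the rear half of the bar, on its +y side: stand x = 6, y = 28 mm, 186 mm above the bench at rail 0. Paddle 30 mm long (x), 6 thick, 30 high. Free, bar and paddle together span stand y = -6 to 28 mm; squeezed fully together along y, -6 to 18 mm.
- pawl (a joint): Stroke of the release and its sprung pawl (m): 0 engaged, 0.010 fully squeezed. Its spring pushes back with 4 N at 0 and 8 N at 0.010; with the rail's weight on it it takes up to 5 N more. Clear of the teeth from 0.0045 on. When the rail goes up it clicks over each tooth by itself, moving to about 0.004.
- foot: Round rubber foot, 30 mm across, 12 mm thick, on a stem under the rail's arm at stand x = -48 mm, moving with the rail. Origin at the centre of its underside, 8.5 mm above the bench at rail 0.
- box: Loose sample box, 110 mm long (its x), 62 mm wide (its y) over the purple lid, 0.2 to 0.35 kg. Origin at the centre of its underside. The stiff telescoping lid is pushed on more or less far: whole height 46 to 61 mm, not known exactly; lid 30 mm deep, the body below it 58 x 106 mm. Home, its front 40 mm stand clear of foot and arm and can be held from above. Either end may go in first.
- bottle: Bystander: glass reagent bottle with blue cap, 64 mm across, 140 mm high. Origin at the centre of its underside.
- mouse: Bystander: blue and black computer mouse, 100 x 60 x 34 mm. Origin at the centre of its underside.
- tipbox: Bystander: pale box with blue top, 122 x 82 x 62 mm. Origin at the centre of its underside.
Not all that is in view belongs to the job. What is shaped like the box but orange is not meant.

How it is judged:
On the way, in this order (a step that is already met when the one before it is completed fails the run):
1. the rail is up with the foot above the box's height, held by the pawl alone (value of joint rail above 0.0525 m and contact force between the fingers and stand below 0.1 N and value of joint pawl below 0.004 m), for 0.2 s.
2. the box is fully home in the bay and let go, the foot still up (x of box in the frame of stand above -0.079 m and y of box in the frame of stand between -0.007 and 0.007 m and contact force between each of the fingers, foot and box below 0.1 N), for 0.2 s.
At the end, for the whole second after the job is handed in: The box stands flat in the bay within 4 mm of fully home, centred within 7 mm and in line within 0.12 rad; the foot rests on its lid with more than 3 N; the release is let go (sprung back to under 6.5 mm) and everything is at rest (contact force between foot and box above 3 N and x of box in the frame of stand above -0.079 m and y of box in the frame of stand between -0.007 and 0.007 m and angle between the x axis of box and the x axis of stand, either way round below 0.12 rad and angle between box's own z axis and vertical below 0.05 rad and value of joint pawl below 0.0065 m and linear speed of each of box, foot below 0.02 m/s); the robot touches nothing.
It fails at once if the foot is dropped or pressed onto the box with more than 13 N (contact force between foot and box above 13 N).
It fails at once if the foot is let fall towards the box in the bay (faster than 0.06 m/s) (velocity of joint rail below -0.06 m/s and value of joint rail below 0.0535 m and x of box in the frame of stand above -0.081 m).
It fails at once if the release is squeezed (pawl beyond 8.5 mm) while the box is not home in the bay (value of joint pawl above 0.0085 m and x of box in the frame of stand below -0.081 m).
It fails at once if the box is tipped over (angle between box's own z axis and vertical above 0.6 rad).
It fails at once if a bystander is moved by more than 25 mm (distance of any of bottle, mouse, tipbox from where it was at the start of the episode above 0.025 m).
It also fails if it takes over 72 s, if anything falls off the work surface, if the arm or the gripper's body presses on something with over 40 N, if the wrist force passes 120 N, or if a joint passes its speed limit or range.

ROBOT

A 6-joint arm with a two-finger parallel gripper is mounted at the origin on the work surface. World frame = base frame: x ahead of the robot, y to its left, z up, the work surface at z = 0. Lengths are in m, angles in rad, forces in N, time in s.
With the tool pointing down it reaches from about 0.375 to 0.975 m from the base axis. Payload 3.8 kg.
Tool frame: the origin (TCP) lies midway between the tips of the shut fingers; the grasp point (between the pads) lies 19 mm behind it; z points along the fingers, y is the direction in which the jaws open and shut (so a half turn about z gives the same grasp; the last joint's range is limited). The gripper opens to 85 mm and grips with 20 to 120 N. Pads are 22 mm wide; open, the fingers measure 114 mm over their backs; the gripper's body (76 mm by 85 mm) begins 54 mm behind the grasp point. The pads swing forward as they close: fully open they stand 13 mm farther back than shut.
Start: joints at [-1.262, 0.264, 1.604, -0, 1.274, -0.037], TCP at [0.229, -0.635, 0.231] pointing down, gripper open.
Joint ranges: [-2.63, 2.63], [-0.94, 2.18], [0.31, 2.57], [-1.31, 4.45], [0, 2.66], [-2.55, 2.55]. Speed limits (rad/s): [2.57, 2.57, 3.14, 3.14, 3.14, 3.14].

INTERFACE

Orientations are given as a 3x3 rotation matrix whose columns are the frame's x, y, z axes.
In Python, from plant import robot gives the robot as it stands. The module is installed in compiled form; this text tells all that it offers.
- The arm moves only by the shell command python3 -m pendant 'ROWS' [FORCE]. ROWS is JSON, a list of rows, each a list of 3 entries, a list of its own where there are three numbers: the shift along the world's x, y, z in mm, then the turn, a rotation vector about the world's x, y, z in units of 10 degrees (1.0 is 10 degrees), then the opening, from 0 (shut) to 1 (fully open). In form: [[[tx, ty, tz], [rx, ry, rz], grip], ...]. A call has 1 to 10 rows; each row is the pose to reach, as a shift and turn from the pose commanded when the call began; what a row does not reach only later rows make up. A row lasts 1/8 s, in which the tool goes at most 62.5 mm and 10.7 degrees, less where a joint would pass 70% of its speed; a pose out of reach is approached as far as the arm can. A call with a gripper value outside its range is refused whole. The fingers move at their own pace and stop on an object; FORCE is the grip in N (left out, the last holds). Time passes only in rows, so rows that repeat a pose let the fingers close. It gives the time, the measured TCP pose, the force and the opening at its end, in the units of the state.
- robot.get_state(): the state, without advancing time (a new reading comes with each control period).
- robot.snapshot(name): name is "scene" or "top"; returns (picture, depth): 480x640x3 uint8, red, green, blue; 480x640 float32, m along the optical axis (not along the pixel's ray), 0 where there is no reading.
- robot.get_calibration(name): a dict with "vertical_fov" (degrees; the focal length in pixels is half the picture's height over the tangent of half this angle, whatever the lens; pixels are square), "cx", "cy" (the principal point, pixels), "eye" and "orientation" of the camera in the world. Camera axes: x right, y up, looking along -z (the intrinsics and any distortion apply to the point x, -y, -z); pixel columns grow to the right and rows downward; lengths in m; the calibration is good to about 2 mm. A picture is of the moment at which its call begins. get_calibration takes no time and is no camera call.
- robot.hand_in(): hands the job in, once; it reports no verdict.
The state is a dict: "time_s": time; "joints": joint angles; "joint_vel": joint speeds; "joint_torque": joint torques, N m; "position": TCP position; "tcp_rot": TCP orientation; "wrist_force": force on the tool from outside, world axes, zero at the start; "wrist_torque": the same for the moment, N m; "finger_gap": opening from 0.0 (shut) to 1.0 (fully open).
Only numpy, scipy, OpenCV 4.12 (cv2) and the standard library are available. Lean on these libraries where they do the work, as an engineer would, in place of code of your own. Each camera call takes 0.05 s, during which the arm holds its last target. There are 200 camera calls.

## Working session

There is one attempt and no reset: what is moved stays moved. The work goes in short steps, Python scripts to look and compute and a shell command to move; the robot and the scene stay as the last step left them, time stands still between calls to the robot, and variables do not carry over. Pictures are saved under pics/ and viewed, about 8 in all and at most 12, crops included, and the job is handed in when it is done.

```bash
mkdir -p pics; cat > h.py <<'E'
import numpy as np, cv2
from plant import robot
def snap(n):
    im,d=robot.snapshot(n); return im,d,robot.get_calibration(n)
def pts(d,c):
    f=240/np.tan(np.radians(c["vertical_fov"])/2)
    v,u=np.mgrid[0:480,0:640]
    P=np.stack([(u-c["cx"])/f*d,-(v-c["cy"])/f*d,-d],-1)
    W=P@np.array(c["orientation"]).T+np.array(c["eye"]); W[d==0]=np.nan
    return W
def save(im,name): cv2.imwrite("pics/"+name,cv2.cvtColor(im,cv2.COLOR_RGB2BGR))
E
python3 - <<'E'
from h import *
for n in("scene","top"):
    im,d,c=snap(n); save(im,n+"0.png"); np.savez("/tmp/%s0.npz"%n,im=im,d=d); print(n,c)
print(robot.get_state())
E
```

```text
scene {'vertical_fov': 46.21839235343769, 'cx': 321.3143189976106, 'cy': 246.40185121296358, 'eye': array([ 1.00305231, -0.62250364,  1.28401005]), 'orientation': array([[ 0.7999715 , -0.49176305,  0.34382366],
       [ 0.60002501,  0.65937533, -0.45298362],
       [-0.00394823,  0.56867678,  0.8225516 ]])}
top {'vertical_fov': 51.94083575757912, 'cx': 315.9967209961739, 'cy': 241.25953571515964, 'eye': array([0.42670685, 0.02285191, 1.1775713 ]), 'orientation': array([[ 0.0053456 ,  0.99767698, -0.0679122 ],
       [-0.99989211,  0.00626195,  0.01328743],
       [ 0.01368182,  0.06783384,  0.99760282]])}
{'time_s': 0.1, 'joints': array([-1.26187424e+00,  2.64738196e-01,  1.60523852e+00, -2.88618383e-05,
        1.27370265e+00, -3.68836263e-02]), 'joint_vel': array([-0.00014045, -0.00213709, -0.00256633,  0.0005871 , -0.00018757,
       -0.00221693]), 'joint_torque': array([-3.98354996e-05, -5.16705716e+01, -3.68590629e+01, -8.55704729e-05,
        6.27002286e-03,  1.06658405e-05]), 'position': array([ 0.22859271, -0.63441083,  0.23004525]), 'tcp_rot': array([[ 9.40799799e-01,  3.38962094e-01, -6.60719922e-04],
       [ 3.38962735e-01, -9.40797718e-01,  1.97954609e-03],
       [ 4.93872941e-05, -2.08631600e-03, -9.99997822e-01]]), 'wrist_force': array([-0.07365392,  0.53653754, -0.09344517]), 'wrist_torque': array([0.00650288, 0.01333964, 0.00564678]), 'finger_gap': 0.999845251712287}
```

View pics/scene0.png

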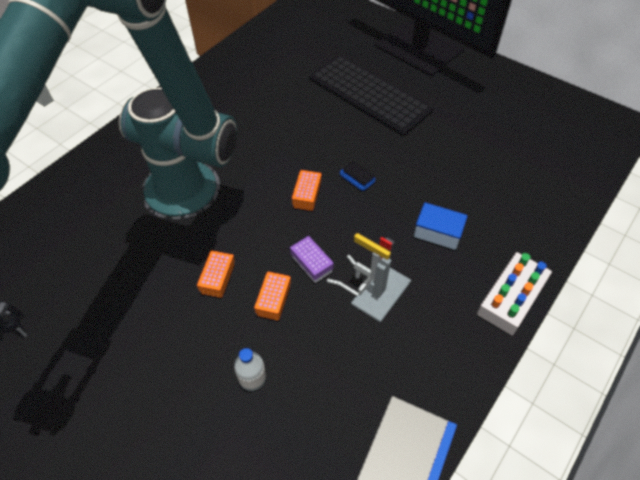

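View pics/top0.png

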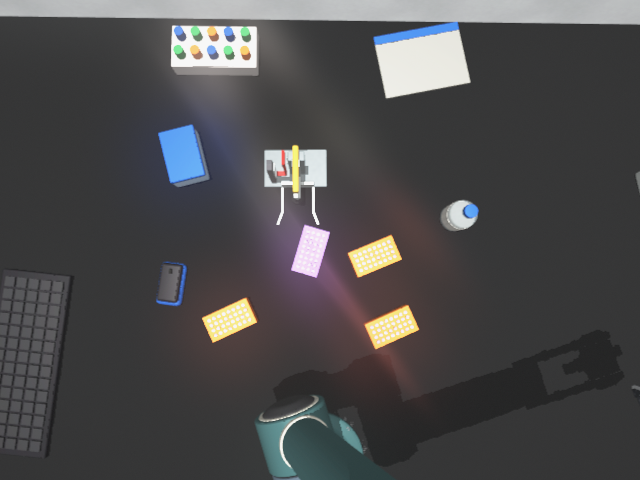

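In the top view the purple box is at (310,250). The orange look-alikes are at (375,256), (391,327) and (230,320). The stand is at (295,170) with its bay facing the robot. Only (310,250) has a purple lid, so I'll confirm it in a crop and measure it.

```bash
cat >> h.py <<'E'
def mask(im,kind):
    h=cv2.cvtColor(im,cv2.COLOR_RGB2HSV); 
    r={"purple":((122,40,60),(160,255,255)),"yellow":((20,120,90),(33,255,255)),"red":((170,120,70),(180,255,255))}[kind]
    return cv2.inRange(h,*map(np.array,r))>0
def rect(xy):
    (c,s,a)=cv2.minAreaRect(np.float32(xy*1000)); b=cv2.boxPoints((c,s,a))
    e=[b[1]-b[0],b[2]-b[1]]; l=max(e,key=np.linalg.norm)
    ang=np.degrees(np.arctan2(l[1],l[0])); ang=(ang+90)%180-90
    return np.round(c,1),np.round(sorted(s),1),round(float(ang),2)
def big(m):
    n,l,s,_=cv2.connectedComponentsWithStats(np.uint8(m)); return l==1+np.argmax(s[1:,4])
E
python3 - <<'E'
from h import *
for n in("top","scene"):
    z=np.load("/tmp/%s0.npz"%n); im,d=z["im"],z["d"]; c=robot.get_calibration(n); W=pts(d,c)
    if n=="top": save(cv2.resize(im[130:300,220:420],None,fx=4,fy=4,interpolation=cv2.INTER_CUBIC)[:600],"crop0.png"); print("bench",W[230,230],W[400,150],W[230,520],W[330,300])
    for k in("purple","yellow","red"):
        m=mask(im,k)
        if not m.any(): continue
        m=big(m); P=W[m&(d>0)]; zt=np.percentile(P[:,2],70); Q=P[abs(P[:,2]-zt)<.006]
        print(n,k,m.sum(),"px",np.round(np.argwhere(m).mean(0)[::-1]),"z %ile",np.round(np.percentile(P[:,2],[2,30,50,70,98])*1000,1),rect(Q[:,:2]))
    if n=="top":
        m=(abs(W[...,2]-.008)<.007)&(W[...,0]>.4)&(W[...,0]<.62)&(abs(W[...,1]-.06)<.12)&(im.min(-1)>110)
        P=W[m]; print("base/fences",m.sum(),rect(P[:,:2]), np.round(P[:,2].mean()*1000,1))
        vu=np.argwhere(m); print(vu.min(0),vu.max(0))
        for r in range(170,226,6): print(r,[ (int(u),np.round(W[r,u]*1000).tolist()) for u in range(258,332,1) if im[r,u].min()>120 ][::6])
E
```

```text
bench [ 5.32595067e-01  2.13181433e-01 -3.47966586e-05] [ 0.13177767  0.39430563 -0.00539607] [ 0.53697803 -0.48402093  0.00229958] [0.2963778  0.04386294 0.00141629]
top purple 4065 px [299. 266.] z %ile [-4.3 -0.9  0.3  1.6 45.3] (array([448.3,  51.4]), array([183.8, 208.8]), -13.8)
top yellow 467 px [394. 328.] z %ile [41.4 45.  46.1 47.1 50.3] (array([ 309.3, -165.6]), array([ 59.9, 106.8]), -66.16)
base/fences 181 (array([530.8,  38.6]), array([108.1, 203.6]), 21.03) 7.1
[194 276] [271 328]
170 [(264, [677.0, 133.0, 10.0]), (275, [660.0, 101.0, 88.0]), (281, [676.0, 92.0, 13.0]), (289, [666.0, 71.0, 59.0]), (308, [677.0, 27.0, 10.0]), (314, [677.0, 13.0, 12.0]), (320, [677.0, -1.0, 13.0]), (326, [681.0, -16.0, -3.0])]
176 [(264, [662.0, 132.0, 12.0]), (275, [647.0, 101.0, 85.0]), (281, [662.0, 92.0, 11.0]), (287, [661.0, 77.0, 18.0]), (293, [624.0, 57.0, 199.0]), (301, [662.0, 44.0, 11.0]), (307, [662.0, 30.0, 16.0]), (313, [662.0, 15.0, 14.0]), (319, [663.0, 1.0, 9.0]), (325, [661.0, -13.0, 18.0])]
182 [(264, [647.0, 132.0, 13.0]), (270, [648.0, 118.0, 8.0]), (279, [647.0, 96.0
[... 288 characters left out ...]
6.0])]
194 [(281, [619.0, 92.0, 6.0]), (296, [608.0, 54.0, 79.0]), (313, [620.0, 15.0, 8.0])]
200 [(281, [604.0, 91.0, 11.0])]
206 [(281, [590.0, 91.0, 8.0])]
212 [(280, [577.0, 94.0, -1.0]), (314, [578.0, 12.0, -2.0])]
218 [(278, [561.0, 98.0, 12.0]), (316, [562.0, 8.0, 10.0])]
224 [(276, [547.0, 103.0, 8.0]), (318, [547.0, 3.0, 11.0])]
scene purple 1152 px [311. 257.] z %ile [-0.9 43.  46.5 48.5 53.1] (array([481.3,  19.8]), array([ 63.9, 114.1]), -16.72)
scene yellow 364 px [371. 245.] z %ile [ -0.5 187.3 194.6 198.1 203.3] (array([641. ,  51.9]), array([16.5, 95.8]), 1.46)
scene red 11 px [387. 240.] z %ile [ -1.4   3.6 156.7 163.  202.6] (array([659.1, 108.2]), array([0. , 5.5]), 44.17)
```

View pics/crop0.png

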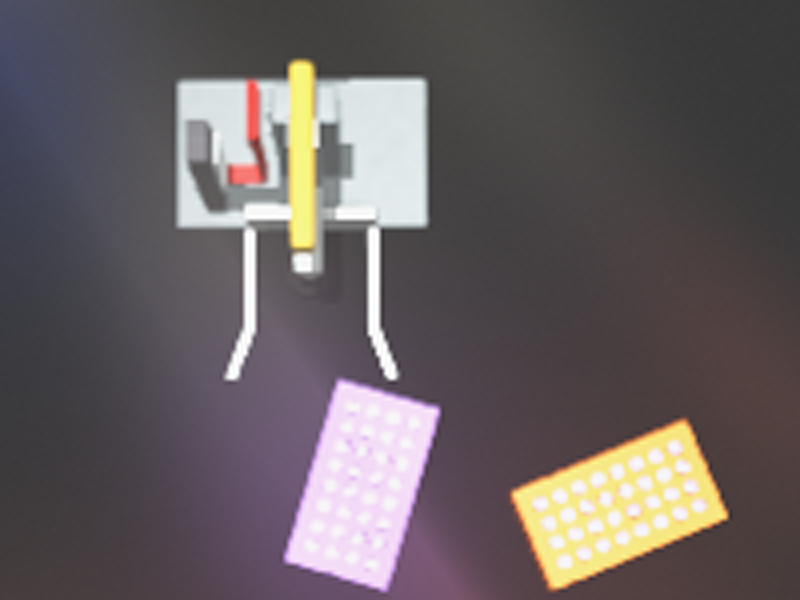

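The crop confirms it: the purple box is at crop (362,485), close to the mouth of the bay. The orange one is at (620,505). Next I'll measure the stand and box using depth.

```bash
python3 - <<'E'
from h import *
z=np.load("/tmp/top0.npz"); im,d=z["im"],z["d"]; W=pts(d,robot.get_calibration("top"))
X,Y,Z=[W[...,i] for i in range(3)]; v,u=np.mgrid[0:480,0:640]
hsv=cv2.cvtColor(im,cv2.COLOR_RGB2HSV)
m=(u>285)&(u<335)&(v>220)&(v<282)&(Z>.03); m=big(m); print("box",m.sum(),np.percentile(Z[m],[5,50,95]),rect(W[m][:,:2]), "median",np.median(W[m],0))
m=(u>285)&(u<305)&(v>140)&(v<202)&(Z>.185); m=big(m); print("bar",m.sum(),np.percentile(Z[m],[5,50,95]),rect(W[m][:,:2]))
p=np.polyfit(X[m],Y[m],1); print("bar axis slope deg",np.degrees(np.arctan(p[0])), "y mean",Y[m].mean(), "x range",X[m].min(),X[m].max())
m=(u>255)&(u<335)&(v>145)&(v<192)&(Z<.02)&(im.min(-1)>120)&(v<190); print("plate",m.sum(),rect(W[m][:,:2]),np.median(Z[m]))
for a,b in((276,290),(306,322)):
    m=(u>=a)&(u<b)&(v>190)&(v<211)&(im.min(-1)>110)
    p=np.polyfit(v[m],u[m],1); q=np.polyfit(X[m],Y[m],1); print("fence",m.sum(),"y",Y[m].mean(),"z",np.median(Z[m]),"deg",np.degrees(np.arctan(q[0])))
m=(u>278)&(u<314)&(v>178)&(v<190)&(Z>.028)&(Z<.045); print("stop",m.sum(),rect(W[m][:,:2]),X[m].min(),np.median(Z[m]))
E
```

```text
box 1280 [0.04294962 0.04659679 0.05014304] (array([481.4,  22.3]), array([ 62., 110.]), -16.15) median [0.48112347 0.02171055 0.04659679]
bar 281 [0.19480683 0.19781865 0.20083842] (array([640.8,  53.9]), array([10.3, 97. ]), 0.45)
bar axis slope deg 0.551403217527301 y mean 0.053840784862083574 x range 0.5922934032786413 0.6892524117645915
plate 1439 (array([681.3,  58.3]), array([101.1, 149.5]), -89.43) 0.012301175632159378
fence 60 y 0.08920189794902192 z 0.006443554195175838 deg 0.47356718544051707
fence 60 y 0.014947662766822571 z 0.0072147641216177005 deg 0.021998329304641802
stop 96 (array([640.1,  54. ]), array([ 7.9, 72.7]), -88.86) 0.6356737758280043 0.03566929867918367
```

Estimates: the stand origin is at about (656.5, 53) mm with yaw about 0.4°. The box centre is at (481, 22) mm with yaw −16.2° and height about 47 mm, so tooth 0.054 puts the foot at 62.5 mm, which clears it. I'll go to the grip bar first.

```bash
python3 -m pendant '[[[0,0,62],[0,0,0],1],[[382,688,90],[0,0,-1.94],1],[[382,688,90],[0,0,-1.94],1],[[382,688,90],[0,0,-1.94],1],[[382,688,90],[0,0,-1.94],1],[[382,688,90],[0,0,-1.94],1],[[382,688,90],[0,0,-1.94],1],[[382,688,90],[0,0,-1.94],1],[[382,688,90],[0,0,-1.94],1],[[382,688,90],[0,0,-1.94],1]]' 80
```

```text
time_s: 1.35
position: [0.5021, -0.1416, 0.313]
tcp_rot: [[1.0, 0.007, -0.0], [0.007, -1.0, -0.0], [-0.0, 0.0, -1.0]]
wrist_force: [1.1, -0.6, -0.5]
finger_gap: 1.001
```

```bash
python3 -m pendant '[[[109,194.6,0],[0,0,0],1],[[109,194.6,0],[0,0,0],1],[[109,194.6,0],[0,0,0],1],[[109,194.6,0],[0,0,0],1],[[109,194.6,0],[0,0,0],1],[[109,194.6,0],[0,0,0],1]]' 80
```

```text
time_s: 2.1
position: [0.6102, 0.0507, 0.3126]
tcp_rot: [[1.0, 0.008, -0.001], [0.008, -1.0, -0.001], [-0.001, 0.001, -1.0]]
wrist_force: [0.5, -0.1, -0.9]
finger_gap: 0.998
```

```bash
python3 - <<'E'
from h import *
s=robot.get_state(); print(s["position"],s["tcp_rot"].round(4).tolist())
im,d,c=snap("scene"); save(cv2.resize(im[130:330,250:450],None,fx=3,fy=3,interpolation=cv2.INTER_CUBIC),"s1.png")
E
```

```text
[0.61015081 0.05066736 0.31264172] [[1.0, 0.0075, -0.0014], [0.0075, -1.0, -0.0006], [-0.0014, 0.0006, -1.0]]
```

View pics/s1.png

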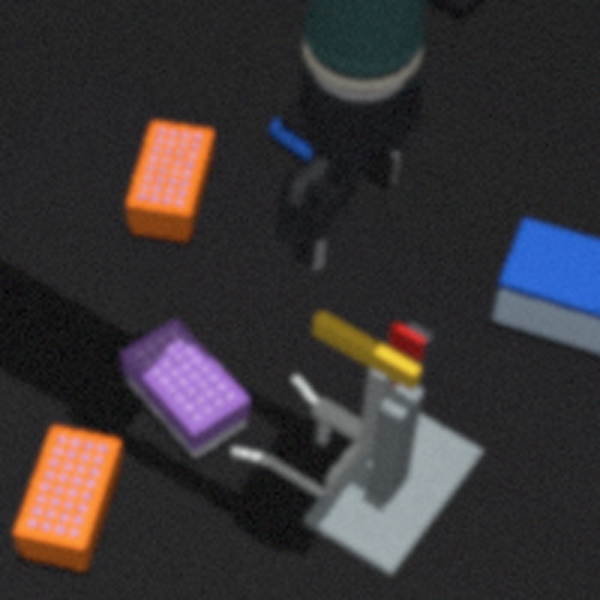

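The open gripper is above the front of the bar (crop (345,340)), with the paddle behind it at (410,338). Going down and gripping.

```bash
python3 -m pendant '[[[1,2,-55],[0,0,0],1],[[1,2,-105],[0,0,0],1],[[1,2,-145],[0,0,0],1],[[1,2,-145],[0,0,0],1],[[1,2,-145],[0,0,0],0],[[1,2,-145],[0,0,0],0],[[1,2,-145],[0,0,0],0],[[1,2,-145],[0,0,0],0],[[1,2,-145],[0,0,0],0],[[1,2,-145],[0,0,0],0]]' 80
```

```text
time_s: 3.4
position: [0.6124, 0.0511, 0.1698]
tcp_rot: [[1.0, 0.008, 0.002], [0.008, -1.0, -0.003], [0.002, 0.003, -1.0]]
wrist_force: [-0.3, -6.9, 4.4]
finger_gap: 0.127
```

```bash
python3 -m pendant '[[[0,-1,6],[0,0,0],0],[[0,-1.5,12],[0,0,0],0],[[0,-1.5,18],[0,0,0],0],[[0,-1.5,24],[0,0,0],0],[[0,-1.5,30],[0,0,0],0],[[0,-1.5,36],[0,0,0],0],[[0,-1.5,42],[0,0,0],0],[[0,-1.5,48],[0,0,0],0],[[0,-1.5,54],[0,0,0],0],[[0,-1.5,60],[0,0,0],0]]' 80
```

```text
time_s: 4.65
position: [0.6123, 0.0511, 0.2258]
tcp_rot: [[1.0, 0.008, 0.0], [0.008, -1.0, -0.001], [0.0, 0.001, -1.0]]
wrist_force: [5.6, -1.5, -8.3]
finger_gap: 0.126
```

```bash
python3 -m pendant '[[[0,0,2],[0,0,0],0],[[0,0,2],[0,0,0],0],[[0,0,2],[0,0,0],0]]' 80; python3 - <<'E'
from h import *
im,d,c=snap("scene"); W=pts(d,c); m=big(mask(im,"yellow")&(W[...,2]>.12)); print(m.sum(),np.percentile(W[m][:,2],[50,70,90,98]),W[m][:,:2].min(0),W[m][:,:2].max(0))
E
```

```text
time_s: 5.03
position: [0.6123, 0.0511, 0.2294]
tcp_rot: [[1.0, 0.008, 0.001], [0.008, -1.0, -0.001], [0.001, 0.001, -1.0]]
wrist_force: [5.0, -2.4, -6.4]
finger_gap: 0.125
248 [0.25616007 0.25852931 0.26062963 0.2623063 ] [0.62033809 0.04323862] [0.68854958 0.07727033]
```

The rail has risen about 60 mm. I'll ease it down onto tooth 54 and open.

```bash
python3 -m pendant '[[[0,0,-2],[0,0,0],0],[[0,0,-4],[0,0,0],0],[[0,0,-5.5],[0,0,0],0],[[0,0,-6],[0,0,0],0],[[0,0,-6],[0,0,0],0.3],[[0,0,-6],[0,0,0],0.8],[[0,0,-6],[0,0,0],1],[[0,0,-6],[0,0,0],1],[[0,0,-6],[0,0,0],1],[[0,0,-6],[0,0,0],1]]' 80; python3 - <<'E'
from h import *
im,d,c=snap("scene"); W=pts(d,c); m=big(mask(im,"yellow")&(W[...,2]>.12)); print(m.sum(),np.percentile(W[m][:,2],[50,70,90,98]))
print(robot.get_state()["position"],robot.get_state()["wrist_force"])
E
```

```text
time_s: 6.32
position: [0.6116, 0.0515, 0.2243]
tcp_rot: [[1.0, 0.007, -0.0], [0.007, -1.0, 0.0], [-0.0, -0.0, -1.0]]
wrist_force: [-0.0, -0.1, -0.3]
finger_gap: 0.998
300 [0.24981692 0.25208224 0.25428153 0.25668179]
[0.61166547 0.05158601 0.22431412] [-0.47535557 -0.90350612 -0.74533416]
```

The foot is held at tooth 54. Next I'll back out along −x and take the box by its near end.

```bash
python3 -m pendant '[[[-60,0,0],[0,0,0],1],[[-115,-20,-10],[0,0,-0.8],1],[[-167,-20.5,-50],[0,0,-1.66],1],[[-167,-20.5,-100],[0,0,-1.66],1],[[-167,-20.5,-150],[0,0,-1.66],1],[[-167,-20.5,-185],[0,0,-1.66],1],[[-167,-20.5,-204],[0,0,-1.66],1],[[-167,-20.5,-214],[0,0,-1.66],1],[[-167,-20.5,-214],[0,0,-1.66],1],[[-167,-20.5,-214],[0,0,-1.66],1]]' 20
```

```text
time_s: 7.62
position: [0.4458, 0.0311, 0.0113]
tcp_rot: [[0.96, -0.279, 0.002], [-0.279, -0.96, 0.0], [0.002, -0.001, -1.0]]
wrist_force: [-0.3, 1.1, 0.7]
finger_gap: 0.999
```

```bash
python3 -m pendant '[[[0,0,0],[0,0,0],0.7],[[0,0,0],[0,0,0],0.6],[[0,0,0],[0,0,0],0.5],[[0,0,0],[0,0,0],0.5],[[0,0,0],[0,0,0],0.5],[[0,0,0],[0,0,0],0.5]]' 25; python3 - <<'E'
from h import *
im,d,c=snap("scene"); W=pts(d,c); save(cv2.resize(im[130:330,250:450],None,fx=3,fy=3,interpolation=cv2.INTER_CUBIC),"s2.png")
E
```

```text
time_s: 8.38
position: [0.4455, 0.0309, 0.0113]
tcp_rot: [[0.96, -0.279, 0.002], [-0.279, -0.96, -0.0], [0.002, -0.0, -1.0]]
wrist_force: [-1.3, -0.9, 6.1]
finger_gap: 0.717
```

View pics/s2.png

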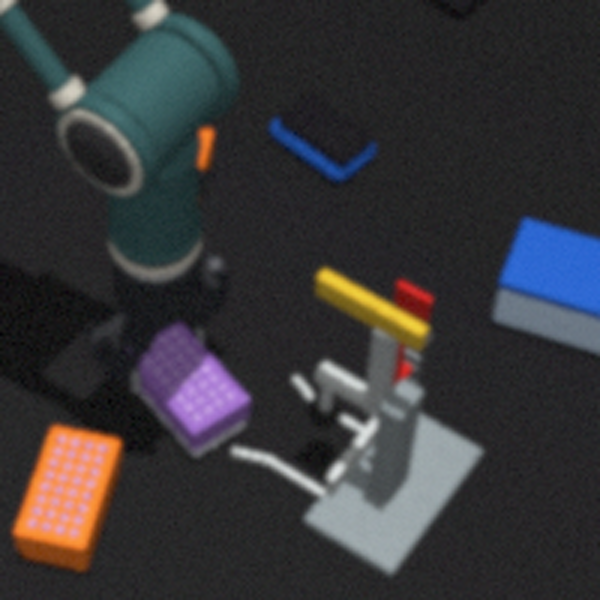

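The box is gripped at crop (190,385), opening 61 mm. I'll straighten it in front of the mouth, then slide it in.

```bash
python3 -m pendant '[[[-2,6,0.5],[0,0,0.5],0.5],[[-4,13,0.5],[0,0,1.1],0.5],[[-4.5,20,0.5],[0,0,1.66],0.5],[[-4.5,20.2,0.5],[0,0,1.66],0.5],[[10,20.2,0.5],[0,0,1.66],0.5],[[25,20.2,0.5],[0,0,1.66],0.5],[[40,20.2,0.5],[0,0,1.66],0.5],[[50,20.2,0.5],[0,0,1.66],0.5],[[50,20.2,0.5],[0,0,1.66],0.5]]' 25; python3 - <<'E'
from h import *
im,d,c=snap("top"); W=pts(d,c); save(cv2.resize(im[130:280,220:420],None,fx=4,fy=4,interpolation=cv2.INTER_CUBIC),"t3.png")
v,u=np.mgrid[0:480,0:640]; m=(u>270)&(u<325)&(v>175)&(v<270)&mask(im,"purple")&(abs(W[...,2]-.047)<.008); m=big(m); print(m.sum(),rect(W[m][:,:2]),np.median(W[m][:,2]))
E
```

```text
time_s: 9.55
position: [0.4952, 0.051, 0.0107]
tcp_rot: [[1.0, 0.006, 0.0], [0.006, -1.0, -0.0], [0.0, 0.0, -1.0]]
wrist_force: [1.3, -0.6, 0.8]
finger_gap: 0.725
8 (array([580.5,  44.1]), array([ 0.9, 16.3]), 88.93) 0.04732136207216331
```

View pics/t3.png

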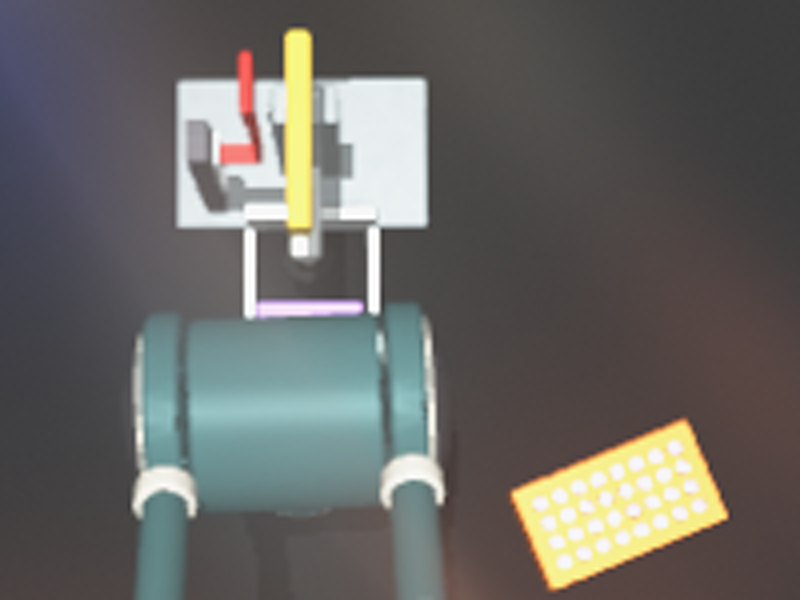

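The box is entering square and centred between the fences (lid end at crop (309,307), fences at 250 and 374). Pushing on to the stop.

```bash
python3 -m pendant '[[[10,0,0],[0,0,0],0.5],[[20,0,0],[0,0,0],0.5],[[30,0,0],[0,0,0],0.5],[[38,0,0],[0,0,0],0.5],[[42,0.2,0],[0,0,0],0.5],[[44,0.2,0],[0,0,0],0.5],[[44,0.2,0],[0,0,0],0.5]]' 25
```

```text
time_s: 10.48
position: [0.5388, 0.0514, 0.0106]
tcp_rot: [[1.0, 0.007, 0.0], [0.007, -1.0, 0.0], [0.0, -0.0, -1.0]]
wrist_force: [-0.6, 0.4, -0.7]
finger_gap: 0.721
```

```bash
python3 -m pendant '[[[2,0,0],[0,0,0],0.5],[[3.5,0,0],[0,0,0],0.5],[[5,0,0],[0,0,0],0.5],[[6,0,0],[0,0,0],0.5],[[6,0,0],[0,0,0],0.5]]' 25
```

```text
time_s: 11.1
position: [0.5443, 0.0514, 0.0106]
tcp_rot: [[1.0, 0.007, -0.001], [0.007, -1.0, -0.0], [-0.001, 0.0, -1.0]]
wrist_force: [-2.0, 0.2, -1.2]
finger_gap: 0.721
```

Not at the stop yet, so I'll keep nudging.

```bash
python3 -m pendant '[[[1,0,0],[0,0,0],0.5],[[2,0,0],[0,0,0],0.5],[[3,0,0],[0,0,0],0.5],[[3,0,0],[0,0,0],0.5]]' 25
```

```text
time_s: 11.6
position: [0.5443, 0.0514, 0.0105]
tcp_rot: [[1.0, 0.008, -0.007], [0.008, -1.0, -0.0], [-0.007, 0.0, -1.0]]
wrist_force: [-11.4, 0.7, 8.4]
finger_gap: 0.719
```

```bash
python3 -m pendant '[[[1,0,0],[0,0,0],0.5],[[2,0,0],[0,0,0],0.5],[[2,0,0],[0,0,0],0.5]]' 25
```

```text
time_s: 11.98
position: [0.5443, 0.0514, 0.0104]
tcp_rot: [[1.0, 0.007, -0.011], [0.007, -1.0, -0.0], [-0.011, 0.0, -1.0]]
wrist_force: [-16.1, -0.2, 13.1]
finger_gap: 0.72
```

The box is home against the stop, with a reaction of 16 N and no further travel. Relaxing, opening and retreating.

```bash
python3 -m pendant '[[[-4,0,0],[0,0,0],0.5],[[-4.5,0,0],[0,0,0],0.5],[[-4.5,0,0],[0,0,0],0.8],[[-4.5,0,0],[0,0,0],1],[[-4.5,0,0],[0,0,0],1],[[-4.5,0,0],[0,0,0],1],[[-30,0,0],[0,0,0],1],[[-70,0,20],[0,0,0],1],[[-90,0,70],[0,0,0],1],[[-90,0,120],[0,0,0],1]]' 25; python3 - <<'E'
from h import *
im,d,c=snap("scene"); W=pts(d,c); save(cv2.resize(im[130:330,250:450],None,fx=3,fy=3,interpolation=cv2.INTER_CUBIC),"s4.png")
m=big(mask(im,"purple")); P=W[m]; P=P[abs(P[:,2]-.048)<.007]; print(m.sum(),rect(P[:,:2]),np.median(P[:,2]))
m=big(mask(im,"yellow")&(W[...,2]>.12)); print(np.percentile(W[m][:,2],[50,70,90,98]))
E
```

```text
time_s: 13.22
position: [0.457, 0.0514, 0.1309]
tcp_rot: [[1.0, 0.007, -0.003], [0.007, -1.0, -0.0], [-0.003, 0.0, -1.0]]
wrist_force: [1.0, -0.1, 0.6]
finger_gap: 1.001
1057 (array([581.7,  52.6]), array([ 67.4, 112.9]), -1.91) 0.04755695435971752
[0.25054904 0.25286749 0.25512003 0.25706834]
```

View pics/s4.png

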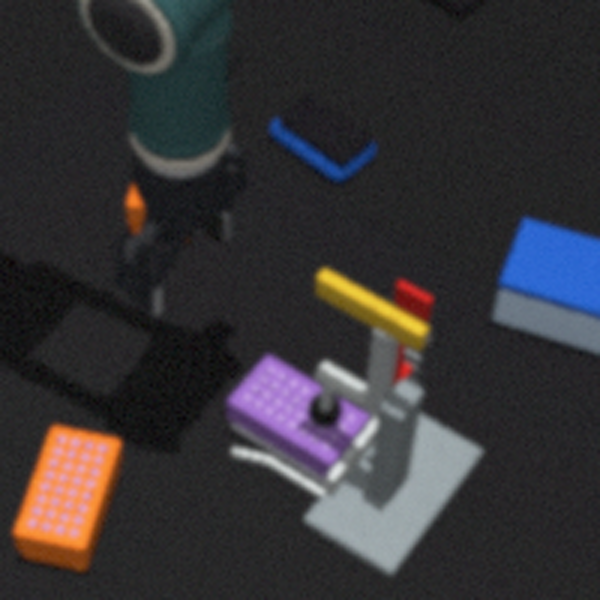

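The box is home: its lid centre is at (581.7, 52.6), the expected 75 mm from the stand origin. The foot hangs above it at crop (325,405), and the hand is clear. Going above the bar and paddle.

```bash
python3 -m pendant '[[[0,0,60],[0,0,0],1],[[0,0,120],[0,0,0],1],[[30,3,160],[0,0,0],1],[[80,6,160],[0,0,0],1],[[130,12,160],[0,0,0],1],[[180,12,160],[0,0,0],1],[[206,12,160],[0,0,0],1],[[206,12,160],[0,0,0],1],[[206,12,160],[0,0,0],1]]' 25; python3 - <<'E'
from h import *
im,d,c=snap("scene"); W=pts(d,c)
h=cv2.cvtColor(im,cv2.COLOR_RGB2HSV); m=((h[...,0]>170)|(h[...,0]<6))&(h[...,1]>130)&(h[...,2]>70)&(W[...,2]>.2); m=big(m)
print("red",m.sum(),np.percentile(W[m],[5,50,95],axis=0).round(4).tolist()); print(robot.get_state()["position"])
E
```

```text
time_s: 14.4
position: [0.665, 0.0634, 0.2903]
tcp_rot: [[1.0, 0.007, -0.001], [0.007, -1.0, -0.0], [-0.001, 0.0, -1.0]]
wrist_force: [-0.7, 0.2, -0.1]
finger_gap: 1.002
red 93 [[0.6521, 0.0726, 0.2345], [0.665, 0.0759, 0.2487], [0.6773, 0.0798, 0.2575]]
[0.6647652  0.06343174 0.29066121]
```

```bash
python3 -m pendant '[[[-2,0,-30],[0,0,0],1],[[-2,0,-58],[0,0,0],1],[[-2,0,-68.5],[0,0,0],1],[[-2,0,-68.5],[0,0,0],0.7],[[-2,0,-68.5],[0,0,0],0.55],[[-2,0,-68.5],[0,0,0],0.48],[[-2,0,-68.5],[0,0,0],0.45],[[-2,0,-68.5],[0,0,0],0.45],[[-2,0,-68.5],[0,0,0],0.45]]' 40; python3 - <<'E'
from h import *
im,d,c=snap("scene"); save(cv2.resize(im[180:310,310:450],None,fx=4,fy=4,interpolation=cv2.INTER_CUBIC),"s5.png")
s=robot.get_state(); print(s["position"],s["wrist_force"],s["finger_gap"])
E
```

```text
time_s: 15.58
position: [0.664, 0.0631, 0.2227]
tcp_rot: [[1.0, 0.007, 0.001], [0.007, -1.0, -0.0], [0.001, 0.001, -1.0]]
wrist_force: [0.0, -2.7, 0.5]
finger_gap: 0.448
[0.66395432 0.06306933 0.22257612] [ 0.61853366 -2.03321638  0.37564617] 0.4497487482345547
```

View pics/s5.png

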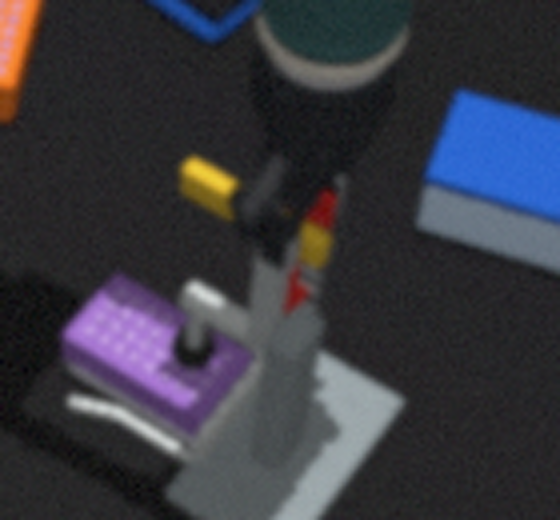

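The fingers straddle the bar and paddle, and the bar-side finger just touches. Squeezing gradually while following the bar, with a slight lift.

```bash
python3 -m pendant '[[[-1,-1.2,0],[0,0,0],0.42],[[-1,-2.5,0],[0,0,0],0.39],[[-1,-3.2,0.5],[0,0,0],0.37],[[-1,-3.2,0.5],[0,0,0],0.37],[[-1,-3.2,0.5],[0,0,0],0.37]]' 40
```

```text
time_s: 16.25
position: [0.6635, 0.0599, 0.2213]
tcp_rot: [[1.0, 0.007, 0.001], [0.007, -1.0, -0.0], [0.001, 0.0, -1.0]]
wrist_force: [6.9, -3.6, -5.0]
finger_gap: 0.374
```

```bash
python3 -m pendant '[[[0,-1.1,0.7],[0,0,0],0.34],[[0,-2.2,1.4],[0,0,0],0.31],[[0,-3.3,2],[0,0,0],0.28],[[0,-4,2],[0,0,0],0.22],[[0,-4,2],[0,0,0],0.15],[[0,-4,2],[0,0,0],0.15]]' 40; python3 - <<'E'
from h import *
im,d,c=snap("scene"); W=pts(d,c); m=big(mask(im,"yellow")&(W[...,2]>.12)); print(m.sum(),np.percentile(W[m][:,2],[50,70,90,98]))
E
```

```text
time_s: 17.0
position: [0.6636, 0.0567, 0.2229]
tcp_rot: [[1.0, 0.008, 0.001], [0.008, -1.0, 0.0], [0.001, -0.0, -1.0]]
wrist_force: [6.7, 0.4, -7.0]
finger_gap: 0.274
114 [0.2494068  0.25133934 0.25347428 0.25557213]
```

It is fully squeezed (gap 0.274) and the hand carries the 7 N weight. Lowering slowly.

```bash
python3 -m pendant '[[[0,0,-0.5],[0,0,0],0.15],[[0,0,-1.5],[0,0,0],0.15],[[0,0,-2.7],[0,0,0],0.15],[[0,0,-4],[0,0,0],0.15],[[0,0,-5.3],[0,0,0],0.15],[[0,0,-6.6],[0,0,0],0.15],[[0,0,-7.9],[0,0,0],0.15],[[0,0,-9],[0,0,0],0.15],[[0,0,-10],[0,0,0],0.15],[[0,0,-10],[0,0,0],0.15]]' 40; python3 - <<'E'
from h import *
im,d,c=snap("scene"); W=pts(d,c); m=big(mask(im,"yellow")&(W[...,2]>.12)); print(m.sum(),np.percentile(W[m][:,2],[50,70,90,98])); print(robot.get_state()["wrist_force"])
E
```

```text
time_s: 18.3
position: [0.6636, 0.0567, 0.2132]
tcp_rot: [[1.0, 0.008, 0.001], [0.008, -1.0, 0.0], [0.001, -0.0, -1.0]]
wrist_force: [7.0, 0.5, -6.1]
finger_gap: 0.277
118 [0.23990295 0.2416722  0.24349702 0.24511718]
[ 5.83781052  0.36829218 -5.42922738]
```

```bash
python3 -m pendant '[[[0,0,-0.5],[0,0,0],0.15],[[0,0,-1],[0,0,0],0.15],[[0,0,-1.5],[0,0,0],0.15],[[0,0,-2],[0,0,0],0.15],[[0,0,-2.5],[0,0,0],0.15],[[0,0,-3],[0,0,0],0.15],[[0,0,-3.5],[0,0,0],0.15],[[0,0,-3.5],[0,0,0],0.15]]' 40
```

```text
time_s: 19.35
position: [0.6636, 0.0567, 0.2098]
tcp_rot: [[1.0, 0.008, 0.002], [0.008, -1.0, 0.0], [0.002, -0.0, -1.0]]
wrist_force: [6.5, -0.5, -5.1]
finger_gap: 0.273
```

```bash
python3 -m pendant '[[[0,0,-0.3],[0,0,0],0.15],[[0,0,-0.6],[0,0,0],0.15],[[0,0,-0.9],[0,0,0],0.15],[[0,0,-1],[0,0,0],0.15],[[0,0,-1],[0,0,0],0.15]]' 40
```

```text
time_s: 19.98
position: [0.6636, 0.0567, 0.2089]
tcp_rot: [[1.0, 0.008, 0.002], [0.008, -1.0, 0.0], [0.002, -0.0, -1.0]]
wrist_force: [7.0, 0.4, -5.6]
finger_gap: 0.272
```

```bash
python3 -m pendant '[[[0,0,-0.3],[0,0,0],0.15],[[0,0,-0.6],[0,0,0],0.15],[[0,0,-0.9],[0,0,0],0.15],[[0,0,-1],[0,0,0],0.15],[[0,0,-1],[0,0,0],0.15]]' 40
```

```text
time_s: 20.6
position: [0.6636, 0.0567, 0.2079]
tcp_rot: [[1.0, 0.008, 0.002], [0.008, -1.0, 0.0], [0.002, -0.0, -1.0]]
wrist_force: [6.9, 1.1, -5.8]
finger_gap: 0.273
```

```bash
python3 -m pendant '[[[0,0,-0.3],[0,0,0],0.15],[[0,0,-0.6],[0,0,0],0.15],[[0,0,-0.6],[0,0,0],0.15]]' 40
```

```text
time_s: 20.98
position: [0.6636, 0.0567, 0.2078]
tcp_rot: [[1.0, 0.008, 0.002], [0.008, -1.0, 0.0], [0.002, -0.0, -1.0]]
wrist_force: [5.5, 0.5, -3.5]
finger_gap: 0.273
```

```bash
python3 -m pendant '[[[0,0,-0.3],[0,0,0],0.15],[[0,0,-0.6],[0,0,0],0.15],[[0,0,-0.6],[0,0,0],0.15]]' 40
```

```text
time_s: 21.35
position: [0.6636, 0.0567, 0.2078]
tcp_rot: [[1.0, 0.008, 0.002], [0.008, -1.0, 0.0], [0.002, -0.0, -1.0]]
wrist_force: [5.3, -0.5, -2.6]
finger_gap: 0.27
```

Contact: the height has stalled at 0.2078 and the carried load is falling. Transferring the rest of the weight.

```bash
python3 -m pendant '[[[0,0,-0.3],[0,0,0],0.15],[[0,0,-0.6],[0,0,0],0.15],[[0,0,-0.6],[0,0,0],0.15],[[0,0,-0.6],[0,0,0],0.15]]' 40
```

```text
time_s: 21.85
position: [0.6636, 0.0567, 0.2077]
tcp_rot: [[1.0, 0.008, 0.002], [0.008, -1.0, 0.0], [0.002, -0.0, -1.0]]
wrist_force: [5.4, 0.3, -1.4]
finger_gap: 0.274
```

```bash
python3 -m pendant '[[[0,0,0],[0,0,0],0.25],[[0,0,0],[0,0,0],0.28],[[0,0,0],[0,0,0],0.31],[[0,0,0],[0,0,0],0.34],[[0,0,0],[0,0,0],0.38],[[0,1,0],[0,0,0],0.43],[[0,2.5,0],[0,0,0],0.5],[[0,4,0],[0,0,0],0.6],[[0,5,0],[0,0,0],0.8],[[0,5,0],[0,0,0],1]]' 40
```

```text
time_s: 23.1
position: [0.6625, 0.0612, 0.2075]
tcp_rot: [[1.0, 0.007, -0.0], [0.007, -1.0, 0.0], [-0.0, -0.0, -1.0]]
wrist_force: [-0.9, -0.4, 0.1]
finger_gap: 0.979
```

```bash
python3 -m pendant '[[[0,0,0],[0,0,0],1],[[0,0,0],[0,0,0],1],[[0,0,25],[0,0,0],1],[[0,0,70],[0,0,0],1],[[0,0,110],[0,0,0],1],[[-50,0,130],[0,0,0],1],[[-110,0,130],[0,0,0],1],[[-170,0,130],[0,0,0],1],[[-200,0,130],[0,0,0],1],[[-200,0,130],[0,0,0],1]]' 40; python3 - <<'E'
from h import *
im,d,c=snap("scene"); W=pts(d,c); save(cv2.resize(im[130:330,250:450],None,fx=3,fy=3,interpolation=cv2.INTER_CUBIC),"s6.png")
m=big(mask(im,"purple")); P=W[m]; P=P[abs(P[:,2]-.048)<.007]; print(m.sum(),rect(P[:,:2]),np.median(P[:,2]))
m=big(mask(im,"yellow")&(W[...,2]>.12)); print(np.percentile(W[m][:,2],[50,70,90,98]))
E
```

```text
time_s: 24.35
position: [0.4612, 0.0612, 0.3382]
tcp_rot: [[1.0, 0.007, 0.002], [0.007, -1.0, 0.0], [0.002, -0.0, -1.0]]
wrist_force: [0.7, -0.2, 0.7]
finger_gap: 1.001
1005 (array([582.1,  51.7]), array([ 65.5, 111.7]), -1.01) 0.04744776360184977
[0.23331176 0.2362027  0.23841803 0.24037726]
```

View pics/s6.png

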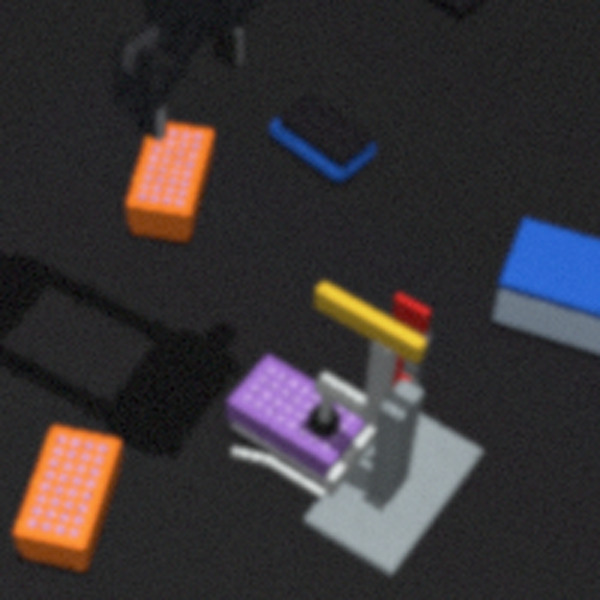

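The foot rests on the lid (crop (322,425)). The bar top at about 236 mm gives rail of about 0.038, above tooth 0.036, so the lid carries the weight. The box is home and the hand is clear.

```bash
python3 -m pendant '[[[0,0,0],[0,0,0],1],[[0,0,0],[0,0,0],1],[[0,0,0],[0,0,0],1],[[0,0,0],[0,0,0],1]]'; python3 -c "
from plant import robot
robot.hand_in()"
```

```text
time_s: 24.9
position: [0.463, 0.0612, 0.3372]
tcp_rot: [[1.0, 0.007, -0.001], [0.007, -1.0, -0.0], [-0.001, 0.0, -1.0]]
wrist_force: [-0.1, -1.2, 0.0]
finger_gap: 1.001
the job is handed in; nothing more can be done
```

The job is done and handed in after about 25 s of robot time; no verdict is reported back. I pulled the rail up to the 54 mm tooth and let the pawl hold it. Then I slid the purple-lidded box home against the back stop, with about 16 N reaction and no further travel, and let go. After that I squeezed the release and lowered the rail by hand until the foot met the lid. The carried weight dropped from about 6 N to about 1.4 N before I opened the fingers and backed away.

**Last checks:**
- **Box:** its lid centre is at (582, 52) mm, against about (581.5, 52) expected when home, and in line to within about 1–2°.
- **Rail:** it stands at about 38 mm, above the 36 mm tooth and as expected for the 47 mm high box, so the foot's weight is on the lid.
- **Hand:** it is clear of everything. The blue tip box and mouse look unmoved. The bottle was outside the last crop, but the arm only passed well above it.

**Not fully settled:** the two cameras disagreed by about 2 mm in y, and I used the bar position felt by the gripper instead. I could not measure the foot force or the pawl stroke directly. I inferred them from the wrist force and the rail height.

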